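Pack the seasoning row into the drawer caddy, reversed

ROBOT

A 7-joint arm with a two-finger parallel gripper is mounted at the origin on a cart in front of the work surface, level with it; the furniture and walls round the work are solid. World frame = base frame: x ahead of the robot, y to its left, z up, the work surface at z = 0. Lengths are in m, angles in rad, forces in N, time in s.
With the tool pointing down it reaches from about 0.4 to 0.875 m from the base axis. Payload 4.4 kg.
Tool frame: the origin (TCP) lies at the very end of the fingers, on their centre line; the grasp point (between the pads) lies behind it (bot.tcp_to_grasp is the z of the grasp point in the tool frame, in m); z points along the fingers, y is the line along which they close (so a half turn about z gives the same grasp; the last joint's range is limited). The gripper opens to 85 mm and grips with 20 to 120 N. Pads are 22 mm wide; open, the fingers measure 114 mm over their backs; the gripper's body (76 mm by 85 mm) begins 54 mm behind the grasp point. The pads swing forward as they close: fully open they stand 13 mm farther back than shut.
Start: joints at [1.118, 0.628, 0.038, 1.517, -0.027, 0.996, -0.02], TCP at [0.245, -0.602, 0.231] pointing down, gripper open.
Joint ranges: [-3.06, 3.06], [-0.37, 2.12], [-1.25, 1.32], [0.18, 2.47], [-1.1, 4.24], [0.23, 1.98], [-2.94, 2.94]. Speed limits (rad/s): [2.57, 2.57, 3.14, 3.14, 3.14, 3.14, 3.14].

INTERFACE

Orientations are given as a rotation vector (axis times angle).
In Python, from station import bot gives the robot as it stands. The module is installed in compiled form; this text tells all that it offers.
- The arm moves only by the shell command python3 -m jog 'ROWS' [OPENING] [FORCE]. ROWS is JSON, a list of rows, each a list of 6 numbers: the shift along the world's x, y, z scaled (see below), then the turn, a rotation vector about the world's x, y, z scaled (see below). In form: [[x, y, z, rx, ry, rz], ...]. A call has exactly 10 rows; each row shifts and turns the commanded pose from where the row before left it; what a row does not reach is not made up. The controller multiplies each number of a shift by 0.04 m and each number of a turn by pi/2 rad. A row lasts 1/10 s, in which the tool goes at most 50 mm and 8.59 degrees, less where a joint would pass 70% of its speed; a pose out of reach is approached as far as the arm can. A call with a number of a shift or a turn outside -1 to 1 is refused whole. A call with a gripper value outside its range is refused whole. OPENING is the closure, from 0 (fully open) to 1 (shut), set as the call begins (- or left out, the last holds). The fingers move at their own pace and stop on an object; FORCE is the grip in N (left out, the last holds). Time passes only in rows, so rows that do not move let the fingers close, or fill a call up. It gives the time, the measured TCP pose, the force, the opening and the grip force at its end, in the units of the state.
- bot.get_state(): the state, without advancing time (a new reading comes with each control period).
- bot.camera(name): name is "scene" or "side" or "wrist"; returns a dict with "frame" (480x640x3 uint8, red, green, blue), "vertical_fov" (degrees; the focal length in pixels is half the picture's height over the tangent of half this angle, whatever the lens; pixels are square), "cx", "cy" (the principal point, pixels), "dist_coeffs" ([k1, k2, p1, p2, k3] as OpenCV has them; the pictures are not rectified), "rvec" (rotation vector, rad) and "tvec" (3), from world to camera coordinates, as OpenCV has them. Camera axes: x right, y down, z forward; pixel columns grow to the right and rows downward; lengths in m; the calibration is good to about 2 mm. A picture is of the moment at which its call begins. There is no depth.
- bot.sign_off(): hands the job in; it is judged then, once.
Trained networks look in a picture, given as the dict that the camera call returned (one of the last four; its "shot" number tells which), for a name from the list of things; names that differ only in an ending like _2 or _b are one class to them, and where a whole thing is asked for, a point or a joint stands for the part that bears it (a point fixed in the world has none). Each returns a list of dicts, best first, with "score" (0 to 1); they miss things now and then, are a little off and sometimes report something else, mostly with a low value. They report only what shows in the picture. A call takes as long as a camera call. They do not tell look-alikes from the thing itself.
- bot.find_in(query, picture): "position" ([column, row] in pixels, amid what is visible of it).
- bot.regions_of(query, picture): "mask" (480x640 bool, what is visible of it) and "position" ([column, row] in pixels, amid what is visible of it).
The state is a dict: "time_s": time; "qpos": joint angles; "qvel": joint speeds; "joint_efforts": joint torques, N m; "eef_pos": TCP position; "orientation": TCP orientation; "wrist_force": force on the tool from outside, world axes, zero at the start; "torque": the same for the moment, N m; "width": opening from 0.0 (shut) to 1.0 (fully open); "grasp_force": force on a finger pad.
Only numpy, scipy, OpenCV 4.12 (cv2) and the standard library are available. Lean on these libraries where they do the work, as an engineer would, in place of code of your own. Each camera call takes 0.05 s, during which the arm holds its last target. There are 200 camera calls.

TASK

Move the row of three seasonings from the dark board into the three jar bays of the light wooden caddy in reverse order: the one at the left end of the row goes to the right-hand jar bay (the one next to the narrow gap), the middle one to the middle bay, the one at the right end to the left bay. Stand each upright on the caddy's floor in the middle of its bay, and never tip any of them over. Last of all, when all three are in, stand the wooden block upright in the middle of the narrow gap at the caddy's right end, its broad side across the caddy, so that the row cannot shift.

Things in the scene. Friction and masses are not known exactly. Their poses are not given: they have to be found in the camera images.
- spice_jar: round spice jar with a flat dark brown cap (green in the middle of its top), 44 mm diameter, 105 mm high, about 0.11 kg. Origin: centre of its underside; z up. Straight-sided, rigid; fixed cap
- salt_shaker: round salt shaker with a domed grey top, 44 mm diameter up to 66 mm, then narrowing to 34 mm, 90 mm high, about 0.1 kg. Origin: centre of its underside; z up
- honey_jar: stout honey jar with a whitish lid, the widest of the three, 58 (x) x 62 (y) x 99 mm, about 0.44 kg. Origin: centre of its underside; z up
- block: loose plain wooden block standing on the worktop beside the racks, 54 (x) x 28 (y) x 70 mm high. Origin: centre of its underside; z up
- board: dark wooden board, fixed, 96 (x) x 226 (y) mm, 10 mm thick, with a rail along each long edge up to z = 20 mm. Origin: centre of its underside; y points along the row to the robot's left, x away from the robot, both turned by its small yaw. The row stands on three cork pads at y = +70, 0 and -70 mm, tops at z = 14 mm
- spice_pad: cork pad under the spice jar at the start, 80 (x) x 64 (y) x 4 mm, fixed to the board; it stays and so records where in the row that thing stood. The three pads are alike. Origin: centre of its underside, on the board's top; x and y parallel to the board's
- salt_pad: cork pad under the salt shaker at the start, 80 (x) x 64 (y) x 4 mm, fixed to the board; it stays and so records where in the row that thing stood. The three pads are alike. Origin: centre of its underside, on the board's top; x and y parallel to the board's
- honey_pad: cork pad under the honey jar at the start, 80 (x) x 64 (y) x 4 mm, fixed to the board; it stays and so records where in the row that thing stood. The three pads are alike. Origin: centre of its underside, on the board's top; x and y parallel to the board's
- caddy: light wooden open tray, fixed, 88 (x) x 252 (y) mm; walls 6 mm thick. Floor at z = 6 mm, long walls to 28, end walls to 38 mm. Origin: centre of underside; y to the robot's left along it, x away from the robot (small yaw). Flush dark lines (no dividers) at y = +54, -12, -78 mm mark three 66 mm jar bays, centres y = +87, +21, -45 mm, and the 42 mm gap, centre y = -99 mm; all at x = 0
Things that resemble listed ones, but are neither listed nor needed, are in the scene too. What is shaped like the spice_jar but orange is not meant.

How it is judged:
On the way, in this order (a step that is already met when the one before it is completed fails the run):
1. the three seasonings stand in the caddy's jar bays in reverse order (x of spice_jar in the frame of caddy between -0.018 and 0.018 m and z of spice_jar in the frame of caddy between 0 and 0.012 m and angle between each of spice_jar, salt_shaker, honey_jar's own z axis and vertical below 0.12 rad and linear speed of each of spice_jar, salt_shaker, honey_jar below 0.02 m/s and angular speed of each of spice_jar, salt_shaker, honey_jar below 0.2 rad/s and ((y of spice_pad in the frame of board above 0.035 m and y of spice_jar in the frame of caddy between -0.06 and -0.03 m) or (y of spice_pad in the frame of board between -0.035 and 0.035 m and y of spice_jar in the frame of caddy between 0.006 and 0.036 m) or (y of spice_pad in the frame of board below -0.035 m and y of spice_jar in the frame of caddy between 0.072 and 0.102 m)) and x of salt_shaker in the frame of caddy between -0.018 and 0.018 m and z of salt_shaker in the frame of caddy between 0 and 0.012 m and ((y of salt_pad in the frame of board above 0.035 m and y of salt_shaker in the frame of caddy between -0.06 and -0.03 m) or (y of salt_pad in the frame of board between -0.035 and 0.035 m and y of salt_shaker in the frame of caddy between 0.006 and 0.036 m) or (y of salt_pad in the frame of board below -0.035 m and y of salt_shaker in the frame of caddy between 0.072 and 0.102 m)) and x of honey_jar in the frame of caddy between -0.018 and 0.018 m and z of honey_jar in the frame of caddy between 0 and 0.012 m and ((y of honey_pad in the frame of board above 0.035 m and y of honey_jar in the frame of caddy between -0.06 and -0.03 m) or (y of honey_pad in the frame of board between -0.035 and 0.035 m and y of honey_jar in the frame of caddy between 0.006 and 0.036 m) or (y of honey_pad in the frame of board below -0.035 m and y of honey_jar in the frame of caddy between 0.072 and 0.102 m))), for 0.2 s.
2. the block stands in the gap at the caddy's right end (y of block in the frame of caddy between -0.111 and -0.087 m and x of block in the frame of caddy between -0.015 and 0.015 m and z of block in the frame of caddy between 0 and 0.012 m and angle between block's own z axis and vertical below 0.12 rad and angle between the y axis of block and the y axis of caddy, either way round below 0.25 rad and linear speed of block below 0.02 m/s and angular speed of block below 0.2 rad/s), for 0.2 s.
At the end, for the whole second after the job is handed in: All four upright (0.12 rad), at rest on the caddy floor (6 mm). Seasonings mirror their first order, each within 15 mm of its bay centre along the caddy, 18 mm across; block within 12 mm of the gap centre along, 15 mm across, long side across the caddy within 0.25 rad (all of step 1 and all of step 2); the robot touches nothing.
It fails at once if a seasoning is tipped over (angle between any of spice_jar, salt_shaker, honey_jar's own z axis and vertical above 0.7 rad).
It also fails if it takes over 99 s, if anything falls off the work surface, if the arm or the gripper's body presses on something with over 40 N, if the wrist force passes 120 N, or if a joint passes its speed limit or range.

## Working session

There is one attempt and no reset: what is moved stays moved. The work goes in short steps, Python scripts to look and compute and a shell command to move; the robot and the scene stay as the last step left them, time stands still between calls to the robot, and variables do not carry over. Pictures are saved under pics/ and viewed, at most 14 in all, crops included, and the job is handed in when it is done.

```bash
mkdir -p pics; cat > h.py <<'E'
import numpy as np, cv2
from station import bot
def cam(n): 
    return bot.camera(n)
def K(p):
    f=240/np.tan(np.radians(p["vertical_fov"])/2)
    return np.array([[f,0,p["cx"]],[0,f,p["cy"]],[0,0,1.]])
def ray(p,uv,z):
    R,_=cv2.Rodrigues(np.array(p["rvec"],float)); t=np.array(p["tvec"],float).ravel()
    n=cv2.undistortPoints(np.array([[uv]],float),K(p),np.array(p["dist_coeffs"],float)).ravel()
    d=R.T@np.array([n[0],n[1],1]); c=-R.T@t
    return c+d*(z-c[2])/d[2]
def proj(p,X):
    return cv2.projectPoints(np.array(X,float).reshape(-1,1,3),np.array(p["rvec"],float),np.array(p["tvec"],float),K(p),np.array(p["dist_coeffs"],float))[0].reshape(-1,2)
def save(p,n): cv2.imwrite("pics/"+n+".png",p["frame"][:,:,::-1])
E
python3 - <<'E'
from h import *
print(bot.get_state(), bot.tcp_to_grasp)
for c in ["scene","side"]:
    p=cam(c); save(p,c+"0")
    R,_=cv2.Rodrigues(np.array(p["rvec"])); print(c,-R.T@np.ravel(p["tvec"]))
    for q in ["spice_jar","salt_shaker","honey_jar","block","board","caddy","spice_pad"]:
        print(q,[(np.round(d["position"]),round(d["score"],2)) for d in bot.find_in(q,p)][:4])
E
```

```text
{'time_s': 0.0, 'qpos': array([ 1.11824704,  0.62932906,  0.03842947,  1.51836606, -0.02698457,
        0.99627995, -0.02004247]), 'qvel': array([ 7.52029608e-05,  1.56792090e-03, -5.22104632e-04, -5.26523756e-04,
        2.07453489e-04,  2.66955261e-05, -2.62374752e-04]), 'joint_efforts': array([-4.14615070e-04, -5.63397110e+01,  1.22598186e+00, -1.93444240e+01,
        1.09501611e-02,  1.03724716e-02, -2.30738300e-05]), 'eef_pos': array([ 0.24496411, -0.60140834,  0.23040054]), 'orientation': array([-3.08125452e+00, -6.03337842e-01,  6.07563807e-04]), 'wrist_force': array([-0.04447739,  0.26169166,  0.67812633]), 'torque': array([-0.03599848,  0.00280005, -0.00229038]), 'grasp_force': 0.0, 'width': 0.9994108758954355} -0.0187
scene [-0.01113282 -0.44845558  0.61967559]
spice_jar [(array([275., 162.]), 0.84)]
salt_shaker [(array([374., 247.]), 0.64), (array([367., 271.]), 0.58), (array([341., 221.]), 0.48)]
honey_jar [(array([412., 258.]), 0.82)]
block [(array([262., 204.]), 0.69), (array([374., 246.]), 0.22)]
board [(array([376., 284.]), 0.93)]
caddy [(array([315., 321.]), 0.57)]
spice_pad [(array([346., 260.]), 0.95), (array([315., 323.]), 0.36), (array([376., 245.]), 0.28)]
side [ 0.2922318  -0.69258032  0.33478739]
spice_jar [(array([352., 183.]), 0.79), (array([360., 218.]), 0.76)]
salt_shaker [(array([373., 236.]), 0.79)]
honey_jar [(array([396., 252.]), 0.98)]
block [(array([326., 211.]), 0.7), (array([288., 284.]), 0.51)]
board [(array([380., 286.]), 0.91)]
caddy [(array([288., 282.]), 0.92), (array([324., 210.]), 0.29)]
spice_pad [(array([353., 252.]), 0.62)]
```

View pics/scene0.png

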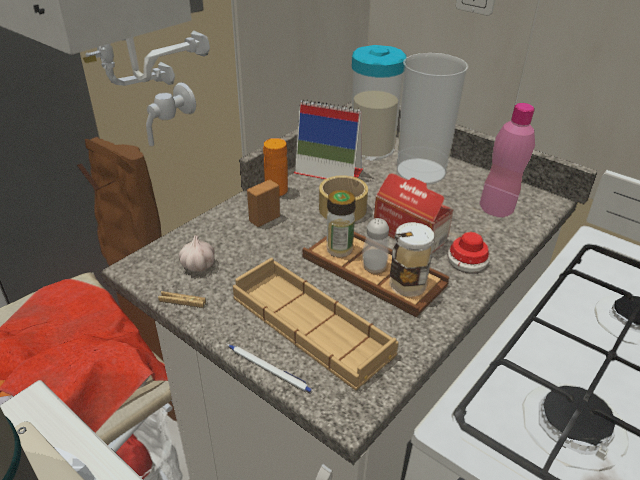

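View pics/side0.png

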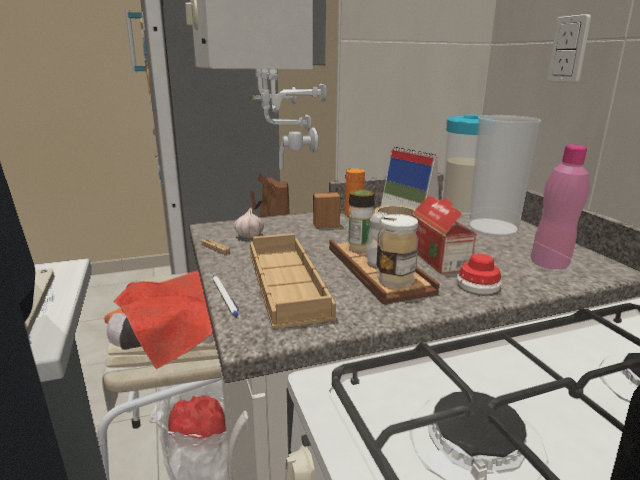

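The pictures show the row as spice (341,222), salt (376,247) and honey (412,260), left to right. The caddy is nearer the robot at (315,320), with its narrow gap at the right end around (370,360), and the block is at (263,203). The orange look-alike is at (275,165). Next I fit poses by silhouette.

```bash
cat > fit.py <<'E'
from h import *
from scipy.optimize import minimize
def box(x,y,z0,z1): return np.array([[sx*x/2,sy*y/2,z] for sx in(-1,1) for sy in(-1,1) for z in(z0,z1)])
def cyl(d,z0,z1,d2=None,zm=None):
    a=np.linspace(0,2*np.pi,32,endpoint=False); c=np.c_[np.cos(a),np.sin(a)]
    P=[np.c_[c*d/2,np.full(32,z)] for z in (z0,zm or z1)]
    if d2: P.append(np.c_[c*d2/2,np.full(32,z1)])
    return np.vstack(P)
def place(m,x,y,a):
    c,s=np.cos(a),np.sin(a); return m@np.array([[c,s,0],[-s,c,0],[0,0,1]])+[x,y,0]
def sil(p,P):
    S=4; h=cv2.convexHull(proj(p,P).astype(np.float32)); im=np.zeros((480*S,640*S),np.uint8)
    cv2.fillConvexPoly(im,np.round(h*S+S/2-.5).astype(np.int32),255)
    return cv2.resize(im,(640,480),interpolation=cv2.INTER_AREA)/255.
def fit(views,m,x0,yaw=True,ign=None):
    # views: list of (picture,mask,ignore-mask)
    def cost(v):
        P=place(m,v[0],v[1],v[2]*10 if yaw else x0[2]); c=0
        for p,k,ig in views:
            s=sil(p,P); w=~ig; c+=(np.abs(s-k)*w).sum()/k.sum()
        return c
    v0=np.array([x0[0],x0[1],x0[2]/10]); st=np.array([v0,v0+[.02,0,0],v0+[0,.02,0],v0+[0,0,.015]])
    r=minimize(cost,v0,method="Nelder-Mead",options=dict(initial_simplex=st,xatol=2e-4,fatol=1e-4,maxiter=200))
    return np.r_[r.x[:2],r.x[2]*10 if yaw else x0[2]],r.fun/len(views)
E
cat > m1.py <<'E'
from fit import *
ps=[cam("scene"),cam("side")]
none=np.zeros((480,640),bool)
def best(q,p,near):
    r=bot.regions_of(q,p); r=[d for d in r if np.hypot(*(np.array(d["position"])-near))<30]
    return (r[0]["mask"].astype(bool),round(r[0]["score"],2)) if r else (None,0)
pts={"caddy":((315,321),(288,282)),"board":((376,284),(380,286)),"honey_jar":((412,258),(396,252)),"spice_jar":((341,222),(360,218)),"salt_shaker":((375,247),(373,236)),"block":((263,203),(326,211))}
M={q:[best(q,ps[i],pts[q][i]) for i in (0,1)] for q in pts}
print({q:[(s,0 if m is None else int(m.sum())) for m,s in M[q]] for q in M})
models={"caddy":box(88,252,0,28)/1000,"board":box(96,226,0,20)/1000,"honey_jar":cyl(60,14,113)/1000,"spice_jar":cyl(44,14,119)/1000,"salt_shaker":cyl(44,14,104,34,80)/1000,"block":box(54,28,0,70)/1000}
models["caddy"]=np.vstack([models["caddy"],box(88,252,0,38)/1000])
for q in pts:
    g=ray(ps[0],pts[q][0],.03)
    views=[]
    for i in (0,1):
        m=M[q][i][0]
        if m is None: continue
        ig=none.copy()
        for o in pts:
            if o!=q and M[o][i][0] is not None: ig|=M[o][i][0]
        ig&=~m
        views.append((ps[i],m,ig))
    yaw=q in("caddy","board","block")
    for vs in [views]+[[v] for v in views]:
        out=[fit(vs,models[q],(g[0],g[1],a),yaw) for a in ((0,.6,-.6,1.2) if q=="block" else (0,))]
        o=min(out,key=lambda t:t[1]); print(q,len(vs),np.round(o[0],4),round(o[1],3))
E
python3 m1.py
```

```text
{'caddy': [(0.86, 9869), (0.76, 5660)], 'board': [(0.81, 1922), (0.7, 1487)], 'honey_jar': [(0.59, 2630), (0.93, 2676)], 'spice_jar': [(0, 0), (0.56, 1390)], 'salt_shaker': [(0.79, 1223), (0.7, 603)], 'block': [(0.95, 1230), (0, 0)]}
caddy 2 [ 0.4617 -0.0524 -0.0864] 0.07
caddy 1 [ 0.4629 -0.053  -0.083 ] 0.076
caddy 1 [ 0.4617 -0.0515 -0.0882] 0.06
board 2 [ 0.6264 -0.0474  0.0039] 1.002
board 1 [ 6.283e-01 -4.830e-02 -4.000e-04] 1.304
board 1 [ 0.6253 -0.0473 -0.0032] 0.634
honey_jar 2 [ 0.6208 -0.1179  0.    ] 0.071
honey_jar 1 [ 0.6226 -0.1172  0.    ] 0.075
honey_jar 1 [ 0.6214 -0.1155  0.    ] 0.059
spice_jar 1 [0.6205 0.0203 0.    ] 0.038
spice_jar 1 [0.6205 0.0203 0.    ] 0.038
salt_shaker 2 [ 0.6241 -0.0515  0.    ] 0.217
salt_shaker 1 [ 0.6281 -0.0492  0.    ] 0.242
salt_shaker 1 [ 0.619  -0.0626  0.    ] 0.176
block 1 [0.6199 0.1913 0.0204] 0.063
block 1 [0.6199 0.1913 0.0204] 0.063
```

```bash
cat > m2.py <<'E'
from fit import *
p=cam("scene"); im=p["frame"][:,:,::-1].copy(); S=3
im=cv2.resize(im[160:400,190:460],None,fx=S,fy=S,interpolation=cv2.INTER_CUBIC)
def L(P,c,cl=True):
    q=((proj(p,P)-[190,160]+.5)*S).round().astype(np.int32); cv2.polylines(im,[q],cl,c,1)
def rect(x,y,v,z,c,cy=0): L(place(np.array([[a*x/2,cy+b*y/2,z] for a,b in((-1,-1),(-1,1),(1,1),(1,-1))]),*v),c)
cad=(.4620,-.0524,-.0864); brd=(.6255,-.0475,0.)
for z in(0,.028): rect(.088,.252,cad,z,(0,255,0))
for y in (.054,-.012,-.078): L(place(np.array([[-.038,y,.006],[.038,y,.006]]),*cad),(255,0,0))
for z in(0,.02): rect(.096,.226,brd,z,(0,255,255))
for y in (.07,0,-.07): rect(.08,.064,brd,.014,(255,255,0),y)
for q,(x,y),d,h in(("h",(.6215,-.1170),.06,.113),("s",(.6205,.0203),.044,.119),("l",(.6255,-.0475),.034,.104)):
    a=np.linspace(0,2*np.pi,40)
    for z in(.014,h): L(np.c_[x+d/2*np.cos(a),y+d/2*np.sin(a),0*a+z],(255,0,255))
for z in (0,.07): rect(.054,.028,(.6199,.1913,.0204),z,(0,255,0))
cv2.imwrite("pics/ov.png",im[:600,:800])
E
sed -i 's/S)$/S)/' m2.py; sed -i 's/S=3/S=2.4/' m2.py; python3 m2.py
```

```text
(no output)
```

View pics/ov.png

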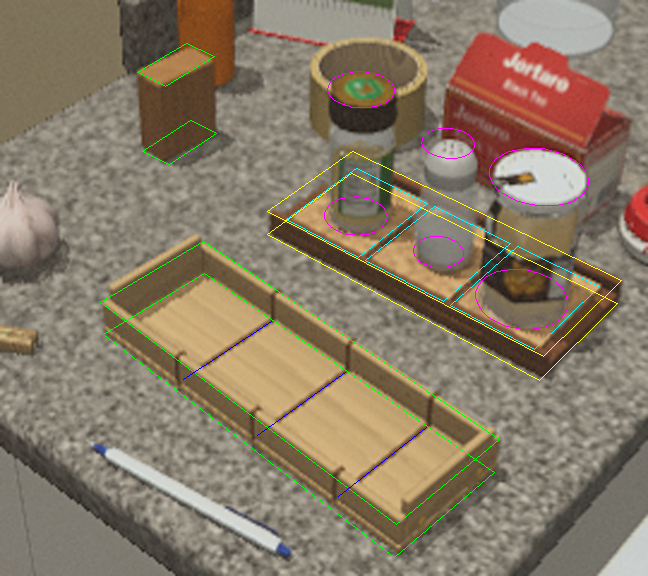

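The overlay fits the caddy, its lines and the block well. Salt lies a few mm nearer the robot than drawn. I'll move above the row and refine with the wrist camera.

```bash
python3 -m jog '[[0.47,0.605,0.0625,0,0,0.0377],[0.47,0.605,0.0625,0,0,0.0377],[0.47,0.605,0.0625,0,0,0.0377],[0.47,0.605,0.0625,0,0,0.0377],[0.47,0.605,0.0625,0,0,0.0377],[0.47,0.605,0.0625,0,0,0.0377],[0.47,0.605,0.0625,0,0,0.0377],[0.47,0.605,0.0625,0,0,0.0377],[0.47,0.605,0.0625,0,0,0.0377],[0.47,0.605,0.0625,0,0,0.0377]]' 0 60; python3 -m jog '[[0.47,0.605,0.0625,0,0,0.0377],[0.47,0.605,0.0625,0,0,0.0377],[0.47,0.605,0.0625,0,0,0.0377],[0.47,0.605,0.0625,0,0,0.0377],[0.47,0.605,0.0625,0,0,0.0377],[0.47,0.605,0.0625,0,0,0.0377],[0.47,0.605,0.0625,0,0,0.0377],[0.47,0.605,0.0625,0,0,0.0377],[0.47,0.605,0.0625,0,0,0.0377],[0.47,0.605,0.0625,0,0,0.0377]]' 0 60
python3 - <<'E'
from h import *
p=cam("wrist"); save(p,"w1"); R,_=cv2.Rodrigues(np.array(p["rvec"])); print(-R.T@np.ravel(p["tvec"]),R[2])
s=bot.get_state(); print(s["eef_pos"],s["orientation"],s["qpos"])
for q in ["spice_jar","salt_shaker","honey_jar"]:
  for d in bot.regions_of(q,p)[:3]: print(q,np.round(d["position"]),round(d["score"],2),d["mask"].sum())
E
```

```text
time_s: 2.55
eef_pos: [0.4339, -0.359, 0.2566]
orientation: [2.771, 1.48, 0.0]
wrist_force: [-0.2, 0.6, 0.3]
width: 0.999
grasp_force: 0.0
time_s: 3.55
eef_pos: [0.6219, -0.1171, 0.2815]
orientation: [2.218, 2.224, -0.0]
wrist_force: [0.6, 0.3, -0.0]
width: 0.999
grasp_force: 0.0
[ 0.62112005 -0.03946835  0.42395426] [ 5.69348149e-04 -2.97612561e-01 -9.54686566e-01]
[ 0.62543662 -0.11024041  0.281965  ] [-2.20826358 -2.23381371 -0.01100571] [ 0.32559101  0.57266408 -0.32183751  1.49476023  0.18718959  1.10071195
 -0.02098312]
spice_jar [322.  30.] 0.84 3842
salt_shaker [323. 126.] 0.74 1925
honey_jar [320. 214.] 0.88 4933
```

View pics/w1.png

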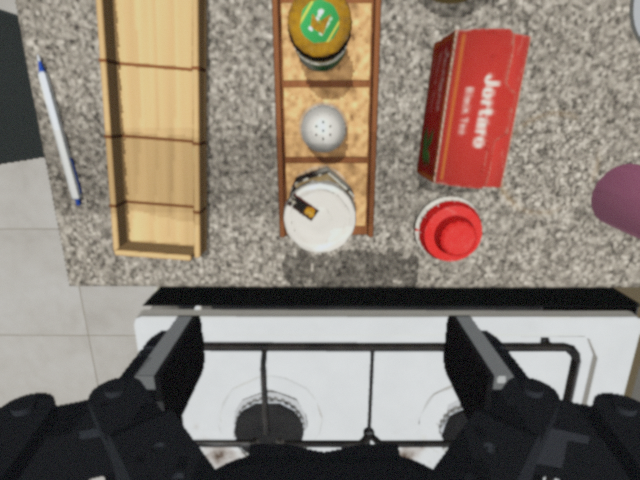

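The wrist view shows the honey lid at (320,214), salt at (323,126), spice at (322,30), and the caddy lines on the left. I'll take one more view after settling and fit it.

```bash
cat > m3.py <<'E'
from fit import *
cam("wrist"); cam("wrist"); p=cam("wrist"); print(bot.get_state()["eef_pos"],bot.get_state()["orientation"])
for q,d,z,g in(("spice_jar",.044,.119,(.62,.02)),("salt_shaker",.034,.104,(.62,-.05)),("honey_jar",.060,.113,(.62,-.117))):
    m=bot.regions_of(q,p)[0]["mask"].astype(bool)
    mod={"spice_jar":cyl(44,14,119),"salt_shaker":cyl(44,14,104,34,80),"honey_jar":cyl(60,14,113)}[q]/1000
    o=fit([(p,m,np.zeros((480,640),bool))],mod,(*g,0),False); print(q,np.round(o[0],4),round(o[1],3))
im=cv2.resize(p["frame"][:300,60:440,::-1],None,fx=2,fy=2,interpolation=cv2.INTER_CUBIC)
def L(P,c):
    q=((proj(p,P)-[60,0]+.5)*2).round().astype(np.int32); cv2.polylines(im,[q],True,c,1)
def rect(x,y,v,z,c,cy=0): L(place(np.array([[a*x/2,cy+b*y/2,z] for a,b in((-1,-1),(-1,1),(1,1),(1,-1))]),*v),c)
cad=(.4620,-.0524,-.0864); brd=(.6255,-.0475,0.)
rect(.088,.252,cad,.028,(0,255,0)); rect(.096,.226,brd,.02,(0,255,255))
for y in (.054,-.012,-.078): L(place(np.array([[-.038,y,.006],[.038,y,.006]]),*cad),(255,0,0))
for y in (.07,0,-.07): rect(.08,.064,brd,.014,(255,255,0),y)
cv2.imwrite("pics/w2.png",im)
E
python3 m3.py
```

```text
[ 0.62045418 -0.11969366  0.28116433] [ 2.22363502e+00  2.21900313e+00 -2.17529310e-03]
spice_jar [0.6177 0.0189 0.    ] 0.03
salt_shaker [ 0.6205 -0.0536  0.    ] 0.318
honey_jar [ 0.618  -0.1152  0.    ] 0.09
```

View pics/w2.png

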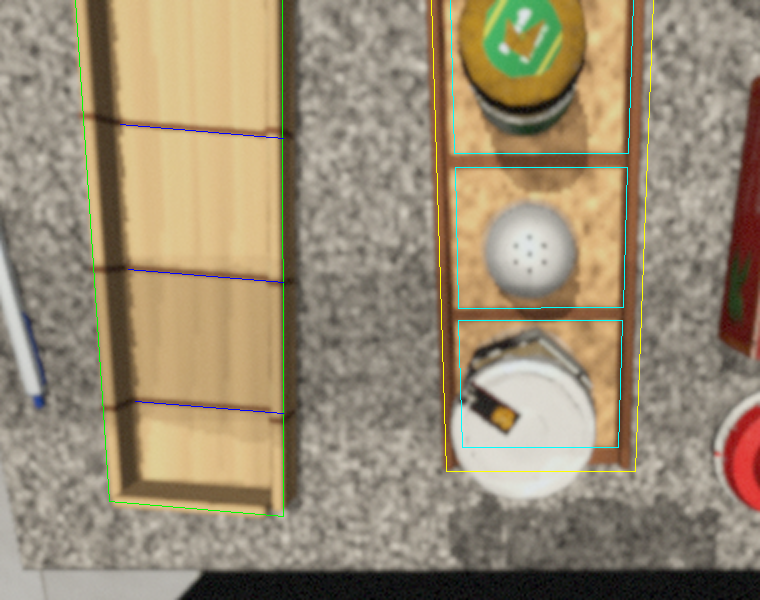

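```bash
python3 -m jog '[[0,0,-0.6,0,0,0],[0,0,-0.7,0,0,0],[0,0,-0.7,0,0,0],[0,0,-0.7,0,0,0],[0,0,-0.7,0,0,0],[0,0,-0.7,0,0,0],[0,0,-0.7,0,0,0],[0,0,-0.5,0,0,0],[0,0,-0.3,0,0,0],[0,0,0,0,0,0]]' 0 60; python3 -m jog '[[0,0,0,0,0,0],[0,0,0,0,0,0],[0,0,0,0,0,0],[0,0,0,0,0,0],[0,0,0,0,0,0],[0,0,0,0,0,0],[0,0,0,0,0,0],[0,0,0,0,0,0],[0,0,0,0,0,0],[0,0,0,0,0,0]]' 1 60
```

```text
time_s: 5.05
eef_pos: [0.62, -0.1183, 0.0558]
orientation: [-2.22, -2.22, 0.003]
wrist_force: [-0.2, -0.2, 0.3]
width: 0.999
grasp_force: 0.0
time_s: 6.05
eef_pos: [0.6213, -0.1184, 0.0592]
orientation: [2.221, 2.22, -0.0]
wrist_force: [-3.0, 0.1, 5.3]
width: 0.654
grasp_force: 59.6
```

```bash
python3 -m jog '[[0,0,0.3,0,0,0],[0,0,0.6,0,0,0],[0,0,0.6,0,0,0],[0,0,0.6,0,0,0],[0,0,0.6,0,0,0],[0,0,0.3,0,0,0],[-0.3,0.3,0,0,0,0],[-0.5,0.5,0,0,0,0],[-0.5,0.5,0,0,0,0],[-0.5,0.5,0,0,0,0]]'; python3 -m jog '[[-0.5,0.5,0,0,0,0],[-0.5,0.5,0,0,0,0],[-0.5,0.5,0,0,0,0],[-0.3,0.3,0,0,0,0],[-0.2,0.2,0,0,0,0],[0,0,0,0,0,0],[0,0,0,0,0,0],[0,0,0,0,0,0],[0,0,0,0,0,0],[0,0,0,0,0,0]]'
cat > lk.py <<'E'
from fit import *
import sys
p=cam("scene"); save(p,sys.argv[1]); s=bot.get_state(); print(s["eef_pos"],s["orientation"],s["width"])
E
python3 lk.py s1
```

```text
time_s: 7.05
eef_pos: [0.5482, -0.0453, 0.1774]
orientation: [-2.221, -2.221, -0.0]
wrist_force: [0.1, -0.3, -3.9]
width: 0.649
grasp_force: 60.8
time_s: 8.05
eef_pos: [0.4696, 0.0334, 0.1772]
orientation: [2.222, 2.22, 0.0]
wrist_force: [-0.1, 0.1, -4.0]
width: 0.647
grasp_force: 60.9
[0.46949897 0.03362583 0.17720379] [-2.22197036e+00 -2.22089921e+00 -4.80842582e-05] 0.6533963622089022
```

View pics/s1.png

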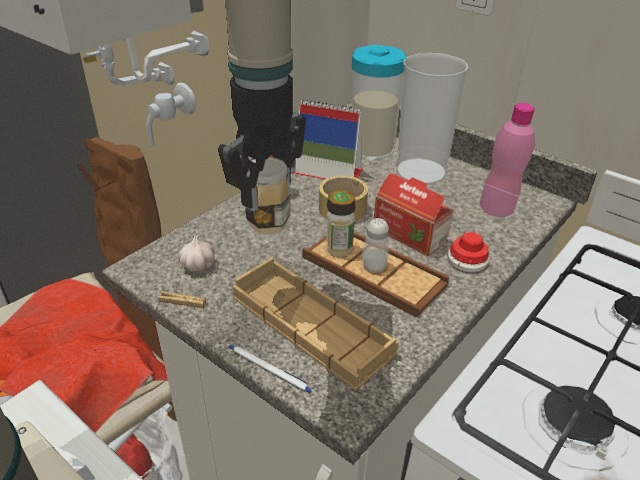

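```bash
python3 -m jog '[[0,0,-0.2,0,0,0],[0,0,-0.5,0,0,0],[0,0,-0.5,0,0,0],[0,0,-0.5,0,0,0],[0,0,-0.5,0,0,0],[0,0,-0.4,0,0,0],[0,0,-0.2,0,0,0],[0,0,-0.1,0,0,0],[0,0,-0.1,0,0,0],[0,0,0,0,0,0]]'; python3 -m jog '[[0,0,-0.05,0,0,0],[0,0,-0.05,0,0,0],[0,0,0,0,0,0],[0,0,0,0,0,0],[0,0,0,0,0,0],[0,0,0,0,0,0],[0,0,0,0,0,0],[0,0,0,0,0,0],[0,0,0,0,0,0],[0,0,0,0,0,0]]'
```

```text
time_s: 9.1
eef_pos: [0.4695, 0.0341, 0.0573]
orientation: [2.221, 2.222, 0.001]
wrist_force: [-0.0, -0.1, -3.8]
width: 0.656
grasp_force: 60.8
time_s: 10.1
eef_pos: [0.4693, 0.034, 0.0533]
orientation: [2.221, 2.222, 0.0]
wrist_force: [0.6, 0.3, -5.3]
width: 0.651
grasp_force: 60.8
```

```bash
python3 -m jog '[[0,0,-0.03,0,0,0],[0,0,-0.03,0,0,0],[0,0,0,0,0,0],[0,0,0,0,0,0],[0,0,0,0,0,0],[0,0,0,0,0,0],[0,0,0,0,0,0],[0,0,0,0,0,0],[0,0,0,0,0,0],[0,0,0,0,0,0]]'
```

```text
time_s: 11.1
eef_pos: [0.4693, 0.0339, 0.0512]
orientation: [2.221, 2.222, 0.0]
wrist_force: [-1.1, -0.2, 5.6]
width: 0.652
grasp_force: 61.7
```

```bash
python3 -m jog '[[0,0,0,0,0,0],[0,0,0,0,0,0],[0,0,0,0,0,0],[0,0,0,0,0,0],[0,0,0,0,0,0],[0,0,0.2,0,0,0],[0,0,0.4,0,0,0],[0,0,0.6,0,0,0],[0,0,0.6,0,0,0],[0,0,0.6,0,0,0]]' 0; python3 -m jog '[[0,0,0.7,0,0,0],[0,0,0.7,0,0,0],[0.6,-0.3,0.5,0,0,0],[0.6,-0.3,0.4,0,0,0],[0.5,-0.3,0.3,0,0,0],[0.5,-0.3,0,0,0,0],[0,0,0,0,0,0],[0,0,0,0,0,0],[0,0,0,0,0,0],[0,0,0,0,0,0]]'
cat > m4.py <<'E'
from fit import *
import sys
q,z=sys.argv[1],float(sys.argv[2]); p=cam("wrist"); save(p,sys.argv[3]); s=bot.get_state(); print(s["eef_pos"],s["orientation"])
for d in bot.regions_of(q,p)[:3]:
    e=cv2.minEnclosingCircle(np.argwhere(d["mask"])[:,::-1].astype(np.float32)); print(d["score"],d["mask"].sum(),np.round(d["position"]),ray(p,d["position"],z),"circ",e,ray(p,e[0],z))
E
python3 m4.py salt_shaker .10 w3;
```

```text
time_s: 12.1
eef_pos: [0.469, 0.034, 0.1484]
orientation: [2.221, 2.222, 0.0]
wrist_force: [0.6, 0.6, -0.7]
width: 1.0
grasp_force: 0.0
time_s: 13.1
eef_pos: [0.5563, -0.0133, 0.2509]
orientation: [-2.219, -2.223, 0.001]
wrist_force: [0.2, 0.6, 0.3]
width: 1.003
grasp_force: 0.0
[ 0.55648852 -0.013361    0.25094011] [-2.21943496e+00 -2.22266243e+00  5.72382269e-04]
0.82 2851 [400. 255.] [ 0.61293398 -0.03748887  0.1       ] circ ((400.5, 254.5), 35.92362976074219) [ 0.61326822 -0.03677384  0.1       ]
```

View pics/w3.png

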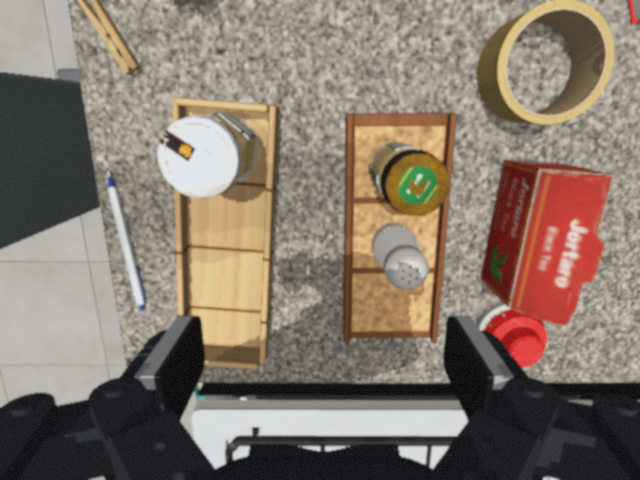

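Honey stands in the left bay. The salt dome is at (407,271), the spice cap at (417,184) and the honey lid at (200,156).

```bash
cat > m5.py <<'E'
from fit import *
p=cam("wrist"); N=np.zeros((480,640),bool)
print("tips",ray(p,(407,271),.102),ray(p,(417,184),.119),ray(p,(200,156),.105))
for q,mod,g in(("salt_shaker",cyl(44,14,104,26,84),(.62,-.05)),("spice_jar",cyl(44,14,119),(.62,.02)),("honey_jar",cyl(60,6,105),(.469,.034))):
    m=bot.regions_of(q,p)[0]["mask"].astype(bool); o=fit([(p,m,N)],mod/1000,(*g,0),False); print(q,np.round(o[0],4),round(o[1],3))
E
python3 m5.py
```

```text
tips [ 0.61896678 -0.04950291  0.102     ] [0.61813032 0.01918209 0.119     ] [0.47095684 0.03590003 0.105     ]
salt_shaker [ 0.6203 -0.0499  0.    ] 0.207
spice_jar [0.6172 0.0195 0.    ] 0.045
honey_jar [0.4704 0.0347 0.    ] 0.099
```

```bash
python3 -m jog '[[0.4,-0.23,0,0,0,0],[0.4,-0.23,0,0,0,0],[0.4,-0.23,0,0,0,0],[0.38,-0.23,0,0,0,0],[0,0,-0.3,0,0,0],[0,0,-0.6,0,0,0],[0,0,-0.7,0,0,0],[0,0,-0.7,0,0,0],[0,0,-0.7,0,0,0],[0,0,-0.6,0,0,0]]' 0; python3 -m jog '[[0,0,-0.6,0,0,0],[0,0,-0.5,0,0,0],[0,0,-0.3,0,0,0],[0,0,0,0,0,0],[0,0,0,0,0,0],[0,0,0,0,0,0],[0,0,0,0,0,0],[0,0,0,0,0,0],[0,0,0,0,0,0],[0,0,0,0,0,0]]'; python3 -m jog '[[0,0,0,0,0,0],[0,0,0,0,0,0],[0,0,0,0,0,0],[0,0,0,0,0,0],[0,0,0,0,0,0],[0,0,0,0,0,0],[0,0,0,0,0,0],[0,0,0,0,0,0],[0,0,0,0,0,0],[0,0,0,0,0,0]]' 1 40
```

```text
time_s: 14.4
eef_pos: [0.6184, -0.0499, 0.1047]
orientation: [-2.218, -2.221, 0.002]
wrist_force: [0.3, -0.0, -0.4]
width: 1.001
grasp_force: 0.0
time_s: 15.4
eef_pos: [0.6206, -0.0508, 0.0511]
orientation: [2.221, 2.222, 0.0]
wrist_force: [0.2, -0.3, -0.2]
width: 0.999
grasp_force: 0.0
time_s: 16.4
eef_pos: [0.6205, -0.0508, 0.0513]
orientation: [2.221, 2.222, 0.0]
wrist_force: [-1.9, 0.2, 5.1]
width: 0.436
grasp_force: 40.0
```

```bash
python3 -m jog '[[0,0,0.2,0,0,0],[0,0,0.5,0,0,0],[0,0,0.6,0,0,0],[0,0,0.6,0,0,0],[0,0,0.6,0,0,0],[0,0,0.5,0,0,0],[-0.3,0.03,0,0,0,0],[-0.5,0.06,0,0,0,0],[-0.5,0.06,0,0,0,0],[-0.5,0.06,0,0,0,0]]'; python3 -m jog '[[-0.5,0.06,0,0,0,0],[-0.5,0.06,0,0,0,0],[-0.5,0.06,0,0,0,0],[-0.4,0.05,0,0,0,0],[-0.22,0.03,0,0,0,0],[0,0,0,0,0,0],[0,0,0,0,0,0],[0,0,0,0,0,0],[0,0,0,0,0,0],[0,0,0,0,0,0]]'
python3 lk.py s2; python3 -c "
import cv2;a=cv2.imread('pics/s2.png')[80:380,150:450];cv2.imwrite('pics/s2c.png',cv2.resize(a,None,fx=2,fy=2))"
```

```text
time_s: 17.4
eef_pos: [0.5474, -0.0423, 0.1709]
orientation: [-2.221, -2.222, 0.0]
wrist_force: [-0.7, 0.2, -1.6]
width: 0.433
grasp_force: 39.9
time_s: 18.4
eef_pos: [0.4641, -0.032, 0.1708]
orientation: [2.221, 2.222, 0.0]
wrist_force: [0.6, -0.1, -1.0]
width: 0.433
grasp_force: 39.9
[ 0.46389708 -0.03199653  0.1708104 ] [-2.22115158e+00 -2.22161702e+00 -1.87607888e-04] 0.4332366501861355
```

View pics/s2c.png

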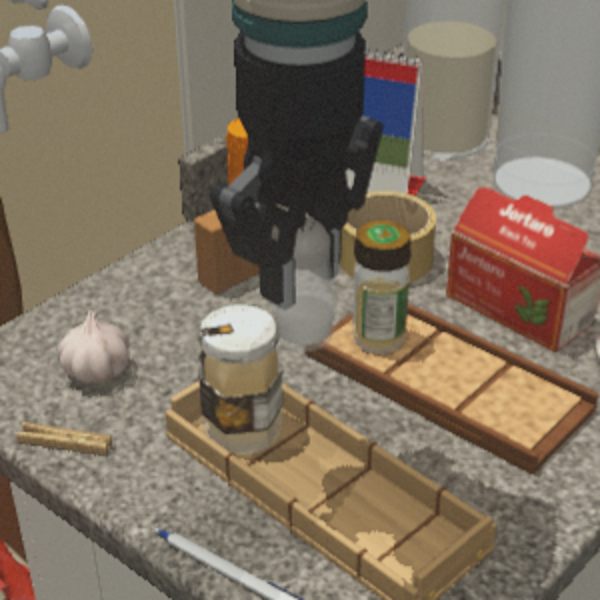

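Salt is held upright and honey stands in its bay. Lowering.

```bash
python3 -m jog '[[0,0,-0.2,0,0,0],[0,0,-0.5,0,0,0],[0,0,-0.5,0,0,0],[0,0,-0.5,0,0,0],[0,0,-0.5,0,0,0],[0,0,-0.4,0,0,0],[0,0,-0.25,0,0,0],[0,0,-0.15,0,0,0],[0,0,-0.1,0,0,0],[0,0,0,0,0,0]]'; python3 -m jog '[[0,0,-0.05,0,0,0],[0,0,0,0,0,0],[0,0,0,0,0,0],[0,0,0,0,0,0],[0,0,0,0,0,0],[0,0,0,0,0,0],[0,0,0,0,0,0],[0,0,0,0,0,0],[0,0,0,0,0,0],[0,0,0,0,0,0]]'; python3 -m jog '[[0,0,-0.04,0,0,0],[0,0,0,0,0,0],[0,0,0,0,0,0],[0,0,0,0,0,0],[0,0,0,0,0,0],[0,0,0,0,0,0],[0,0,0,0,0,0],[0,0,0,0,0,0],[0,0,0,0,0,0],[0,0,0,0,0,0]]'
```

```text
time_s: 19.45
eef_pos: [0.4637, -0.032, 0.0468]
orientation: [-2.221, -2.222, -0.0]
wrist_force: [0.3, -1.2, -0.4]
width: 0.436
grasp_force: 39.8
time_s: 20.45
eef_pos: [0.4636, -0.032, 0.0449]
orientation: [-2.221, -2.222, 0.0]
wrist_force: [-0.7, 0.1, -0.9]
width: 0.438
grasp_force: 39.9
time_s: 21.45
eef_pos: [0.4635, -0.032, 0.0433]
orientation: [-2.221, -2.222, 0.0]
wrist_force: [-0.8, 0.7, -1.5]
width: 0.436
grasp_force: 39.9
```

```bash
python3 -m jog '[[0,0,-0.04,0,0,0],[0,0,0,0,0,0],[0,0,0,0,0,0],[0,0,0,0,0,0],[0,0,0,0,0,0],[0,0,0,0,0,0],[0,0,0,0,0,0],[0,0,0,0,0,0],[0,0,0,0,0,0],[0,0,0,0,0,0]]'
```

```text
time_s: 22.45
eef_pos: [0.4636, -0.032, 0.0431]
orientation: [2.22, 2.221, 0.0]
wrist_force: [-2.7, 0.8, 18.2]
width: 0.435
grasp_force: 42.8
```

```bash
python3 -m jog '[[0,0,0,0,0,0],[0,0,0,0,0,0],[0,0,0,0,0,0],[0,0,0,0,0,0],[0,0,0,0,0,0],[0,0,0.3,0,0,0],[0,0,0.5,0,0,0],[0,0,0.7,0,0,0],[0,0,0.7,0,0,0],[0,0,0.7,0,0,0]]' 0; python3 -m jog '[[0,0,0.7,0,0,0],[0,0,0.5,0,0,0],[0.5,0.16,0,0,0,0],[0.6,0.2,0,0,0,0],[0.6,0.2,0,0,0,0],[0.6,0.2,0,0,0,0],[0.6,0.2,0,0,0,0],[0.5,0.17,0,0,0,0],[0.45,0.15,0,0,0,0],[0,0,0,0,0,0]]'; python3 -m jog '[[0,0,-0.3,0,0,0],[0,0,-0.6,0,0,0],[0,0,-0.7,0,0,0],[0,0,-0.7,0,0,0],[0,0,-0.6,0,0,0],[0,0,-0.4,0,0,0],[0,0,-0.3,0,0,0],[0,0,0,0,0,0],[0,0,0,0,0,0],[0,0,0,0,0,0]]';  python3 -m jog '[[0,0,0,0,0,0],[0,0,0,0,0,0],[0,0,0,0,0,0],[0,0,0,0,0,0],[0,0,0,0,0,0],[0,0,0,0,0,0],[0,0,0,0,0,0],[0,0,0,0,0,0],[0,0,0,0,0,0],[0,0,0,0,0,0]]' 1 40
```

```text
time_s: 23.45
eef_pos: [0.4632, -0.032, 0.1586]
orientation: [-2.221, -2.221, 0.001]
wrist_force: [0.7, 0.4, 0.5]
width: 0.999
grasp_force: 0.0
time_s: 24.45
eef_pos: [0.6193, 0.0206, 0.2052]
orientation: [-2.22, -2.223, -0.003]
wrist_force: [-0.7, -0.2, 0.6]
width: 1.001
grasp_force: 0.0
time_s: 25.45
eef_pos: [0.6182, 0.0192, 0.0627]
orientation: [2.22, 2.221, 0.002]
wrist_force: [0.1, 0.8, -0.1]
width: 1.003
grasp_force: 0.0
time_s: 26.45
eef_pos: [0.6182, 0.0193, 0.0624]
orientation: [2.22, 2.221, 0.002]
wrist_force: [-0.5, 0.3, 5.4]
width: 0.498
grasp_force: 31.9
```

```bash
python3 -m jog '[[0,0,0,0,0,0],[0,0,0.2,0,0,0],[0,0,0.5,0,0,0],[0,0,0.6,0,0,0],[0,0,0.6,0,0,0],[0,0,0.6,0,0,0],[0,0,0.5,0,0,0],[-0.3,-0.22,0,0,0,0],[-0.5,-0.36,0,0,0,0],[-0.5,-0.36,0,0,0,0]]'; python3 -m jog '[[-0.5,-0.36,0,0,0,0],[-0.5,-0.36,0,0,0,0],[-0.5,-0.36,0,0,0,0],[-0.5,-0.36,0,0,0,0],[-0.5,-0.36,0,0,0,0],[-0.2,-0.17,0,0,0,0],[0,0,0,0,0,0],[0,0,0,0,0,0],[0,0,0,0,0,0],[0,0,0,0,0,0]]'
python3 lk.py s3; python3 -c "
import cv2;a=cv2.imread('pics/s3.png')[80:380,150:450];cv2.imwrite('pics/s3c.png',cv2.resize(a,None,fx=2,fy=2))"
```

```text
time_s: 27.45
eef_pos: [0.5646, -0.0187, 0.1817]
orientation: [-2.22, -2.222, 0.001]
wrist_force: [-0.1, -0.3, -1.0]
width: 0.498
grasp_force: 33.0
time_s: 28.45
eef_pos: [0.4586, -0.0963, 0.1817]
orientation: [2.219, 2.223, 0.001]
wrist_force: [0.5, -0.0, -1.2]
width: 0.505
grasp_force: 32.8
[ 0.45834345 -0.09647039  0.1816583 ] [2.21959761e+00 2.22324496e+00 9.91490237e-04] 0.49986568249997365
```

View pics/s3c.png

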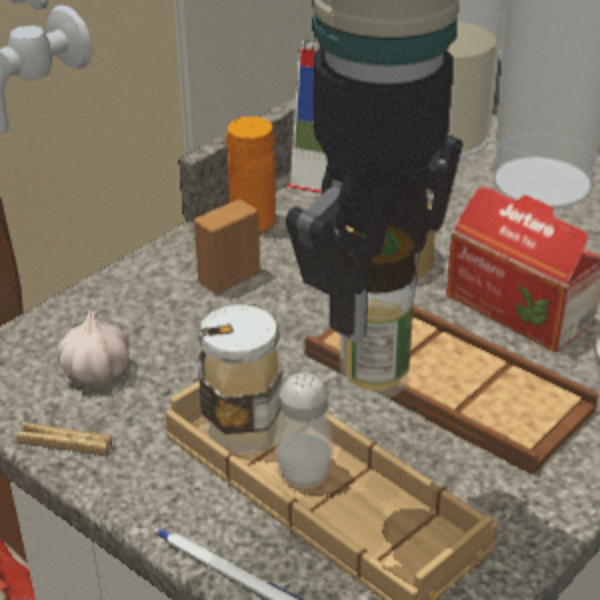

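Salt stands in the middle bay and the spice jar is held upright over the right bay. Lowering.

```bash
python3 -m jog '[[0,0,-0.2,0,0,0],[0,0,-0.5,0,0,0],[0,0,-0.5,0,0,0],[0,0,-0.5,0,0,0],[0,0,-0.5,0,0,0],[0,0,-0.4,0,0,0],[0,0,-0.25,0,0,0],[0,0,-0.15,0,0,0],[0,0,-0.1,0,0,0],[0,0,0,0,0,0]]'; python3 -m jog '[[0,0,-0.05,0,0,0],[0,0,0,0,0,0],[0,0,0,0,0,0],[0,0,0,0,0,0],[0,0,0,0,0,0],[0,0,-0.03,0,0,0],[0,0,0,0,0,0],[0,0,0,0,0,0],[0,0,0,0,0,0],[0,0,0,0,0,0]]'
```

```text
time_s: 29.5
eef_pos: [0.4577, -0.0971, 0.0576]
orientation: [-2.221, -2.222, 0.0]
wrist_force: [-0.1, -0.2, -1.4]
width: 0.499
grasp_force: 32.9
time_s: 30.5
eef_pos: [0.4576, -0.0972, 0.0545]
orientation: [-2.221, -2.222, -0.0]
wrist_force: [-0.5, -0.5, -0.6]
width: 0.501
grasp_force: 33.0
```

```bash
python3 -m jog '[[0,0,-0.03,0,0,0],[0,0,0,0,0,0],[0,0,0,0,0,0],[0,0,0,0,0,0],[0,0,0,0,0,0],[0,0,0,0,0,0],[0,0,0,0,0,0],[0,0,0,0,0,0],[0,0,0,0,0,0],[0,0,0,0,0,0]]'
```

```text
time_s: 31.5
eef_pos: [0.4577, -0.0973, 0.0543]
orientation: [2.22, 2.221, -0.0]
wrist_force: [-1.2, 0.5, 11.1]
width: 0.494
grasp_force: 34.0
```

```bash
python3 -m jog '[[0,0,0,0,0,0],[0,0,0,0,0,0],[0,0,0,0,0,0],[0,0,0,0,0,0],[0,0,0,0,0,0],[0,0,0.3,0,0,0],[0,0,0.5,0,0,0],[0,0,0.7,0,0,0],[0,0,0.8,0,0,0],[0,0,0.8,0,0,0]]' 0; python3 -m jog '[[0,0,0.8,0,0,0],[0,0,0.8,0,0,0],[0.4,0.7,0.5,0,0,0],[0.4,0.7,0.4,0,0,0],[0.4,0.7,0.4,0,0,0],[0.4,0.7,0,0,0,0],[0.4,0.6,0,0,0,0],[0,0,0,0,0,0],[0,0,0,0,0,0],[0,0,0,0,0,0]]'
cat > m6.py <<'E'
from fit import *
cam("wrist");p=cam("wrist"); save(p,"w6"); N=np.zeros((480,640),bool); print(bot.get_state()["eef_pos"],bot.get_state()["orientation"])
for q,mod,g in(("salt_shaker",cyl(44,6,96,26,76),(.464,-.032)),("spice_jar",cyl(44,6,111),(.458,-.097)),("honey_jar",cyl(60,6,105),(.469,.034)),("block",box(54,28,0,70),(.62,.191))):
    for d in bot.regions_of(q,p)[:2]:
        m=d["mask"].astype(bool); o=fit([(p,m,N)],mod/1000,(*g,0),q=="block"); print(q,np.round(d["position"]),np.round(o[0],4),round(o[1],3))
E
python3 m6.py
```

```text
time_s: 32.5
eef_pos: [0.4572, -0.0971, 0.1783]
orientation: [-2.22, -2.221, 0.001]
wrist_force: [0.8, -1.1, -0.6]
width: 1.004
grasp_force: 0.0
time_s: 33.5
eef_pos: [0.5369, 0.0375, 0.2929]
orientation: [-2.222, -2.22, 0.003]
wrist_force: [-0.3, -0.0, -0.2]
width: 1.006
grasp_force: 0.0
[0.53710046 0.03740774 0.29317504] [ 2.22310914e+00  2.21965917e+00 -1.64777854e-03]
salt_shaker [250. 269.] [ 0.4635 -0.0316  0.    ] 0.279
salt_shaker [245. 337.] [ 0.4505 -0.1135  0.    ] 0.212
spice_jar [248. 336.] [ 0.4575 -0.0975  0.    ] 0.059
honey_jar [246. 207.] [0.4702 0.0363 0.    ] 0.092
honey_jar [405. 268.] [ 0.6072 -0.0175  0.    ] 0.514
block [415.  24.] [ 0.6151  0.1917 -0.1274] 0.031
```

View pics/w6.png

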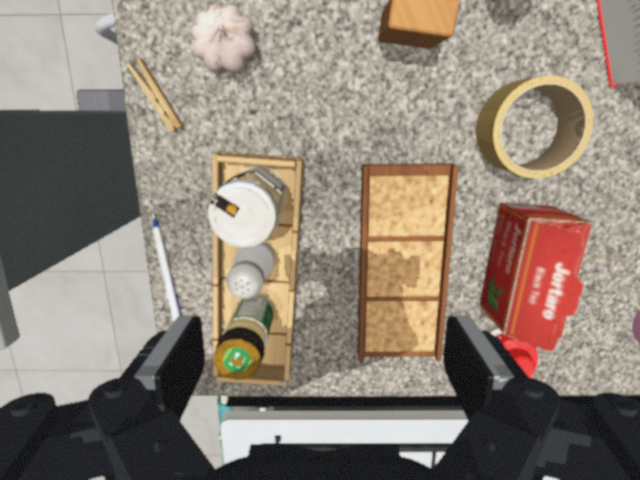

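All three stand in the caddy in reverse order. Moving over to the block.

```bash
python3 -m jog '[[0.3,0.4,0,0,0,0],[0.4,0.6,0,0,0,0],[0.4,0.6,0,0,0,0],[0.4,0.5,0,0,0,0],[0.1,0.2,0,0,0,0],[0,0,0,0,0,0],[0,0,0,0,0,0],[0,0,0,0,0,0],[0,0,0,0,0,0],[0,0,0,0,0,0]]'
cat > m7.py <<'E'
from fit import *
cam("wrist");p=cam("wrist"); save(p,"w7"); N=np.zeros((480,640),bool); print(bot.get_state()["eef_pos"],bot.get_state()["orientation"])
for d in bot.regions_of("block",p)[:2]:
    m=d["mask"].astype(bool)
    for a in (0,-.2,.2):
        o=fit([(p,m,N)],box(54,28,0,70)/1000,(.617,.191,a),True); print(np.round(d["position"]),np.round(o[0],4),round(o[1],3))
for d in bot.regions_of("spice_jar",p)[:2]:
    o=fit([(p,d["mask"].astype(bool),N)],cyl(44,0,105)/1000,(.68,.23,0),False); print("orange",np.round(d["position"]),np.round(o[0],4),round(o[1],3))
E
python3 m7.py
```

```text
time_s: 34.8
eef_pos: [0.6015, 0.13, 0.2935]
orientation: [2.222, 2.22, -0.0]
wrist_force: [0.1, -0.0, 0.4]
width: 1.0
grasp_force: 0.0
[0.60156747 0.13034561 0.29349175] [2.22155112e+00 2.22100569e+00 7.32780198e-05]
[337. 134.] [ 0.6153  0.191  -0.1297] 0.059
[337. 134.] [ 0.6155  0.1909 -0.14  ] 0.063
[337. 134.] [ 0.6155  0.1909 -0.1391] 0.063
orange [450.  71.] [0.7009 0.2402 0.    ] 0.037
orange [203. 401.] [0.6019 0.1829 0.    ] 2.458
```

View pics/w7.png

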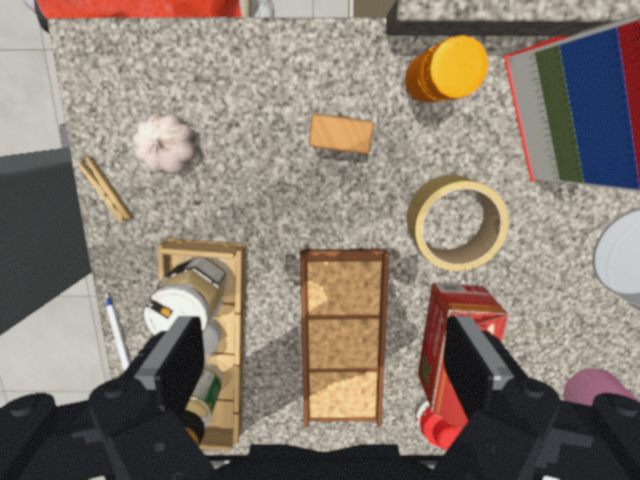

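The block is at (341,134) with a slight yaw, and the orange jar at (450,70) is clear of it. I grasp with the tool tilted 15°, so the gripper body later clears the spice jar.

```bash
python3 -m jog '[[0.07,0.3,0,0,0,-0.083],[0.1,0.4,0,0.055,-0.0072,0],[0.1,0.4,0,0.055,-0.0072,0],[0.1,0.4,0,0.055,-0.0072,0],[0,0.17,0,0,0,0],[0,0,-0.5,0,0,0],[0,0,-0.6,0,0,0],[0,0,-0.7,0,0,0],[0,0,-0.7,0,0,0],[0,0,-0.7,0,0,0]]'; python3 -m jog '[[0,0,0,0,0,0],[0,0,0,0,0,0],[0,0,0,0,0,0],[0,0,0,0,0,0],[0,0,0,0,0,0],[0,0,0,0,0,0],[0,0,0,0,0,0],[0,0,0,0,0,0],[0,0,0,0,0,0],[0,0,0,0,0,0]]'
python3 - <<'E'
from scipy.spatial.transform import Rotation as R
from station import bot
s=bot.get_state(); print(s["eef_pos"]); print(R.from_rotvec(s["orientation"]).as_matrix().round(3))
E
```

```text
time_s: 36.0
eef_pos: [0.6162, 0.1983, 0.1645]
orientation: [-2.22, -1.952, -0.291]
wrist_force: [-0.3, -0.2, 0.7]
width: 0.999
grasp_force: 0.0
time_s: 37.0
eef_pos: [0.6164, 0.1976, 0.1653]
orientation: [-2.221, -1.949, -0.292]
wrist_force: [-0.0, -0.5, 0.3]
width: 0.999
grasp_force: 0.0
[0.61641132 0.19759089 0.1652695 ]
[[ 0.125  0.992  0.033]
 [ 0.958 -0.13   0.256]
 [ 0.258 -0.    -0.966]]
```

```bash
python3 -m jog '[[0,0,-0.4,0,0,0],[0,0,-0.6,0,0,0],[0,0,-0.6,0,0,0],[0,0,-0.6,0,0,0],[0,0,-0.5,0,0,0],[0,0,-0.35,0,0,0],[0,0,-0.18,0,0,0],[0,0,0,0,0,0],[0,0,0,0,0,0],[0,0,0,0,0,0]]';python3 -m jog '[[0,0,0,0,0,0],[0,0,0,0,0,0],[0,0,0,0,0,0],[0,0,0,0,0,0],[0,0,0,0,0,0],[0,0,0,0,0,0],[0,0,0,0,0,0],[0,0,0,0,0,0],[0,0,0,0,0,0],[0,0,0,0,0,0]]' 1 50
```

```text
time_s: 38.0
eef_pos: [0.6172, 0.1979, 0.0373]
orientation: [-2.221, -1.95, -0.295]
wrist_force: [-0.2, 0.6, -0.1]
width: 0.996
grasp_force: 0.0
time_s: 39.0
eef_pos: [0.6169, 0.1978, 0.0368]
orientation: [-2.221, -1.95, -0.294]
wrist_force: [-0.2, -0.8, 5.5]
width: 0.626
grasp_force: 53.1
```

```bash
python3 -m jog '[[0,0,0.3,0,0,0],[0,0,0.6,0,0,0],[0,0,0.7,0,0,0],[0,0,0.7,0,0,0],[0,0,0.7,0,0,0],[0,0,0.6,0,0,0],[0,0,0.4,0,0,0],[-0.2,-0.4,0,0,0,0],[-0.3,-0.6,0,0,0,0],[-0.3,-0.7,0,0,0,0]]'; python3 -m jog '[[-0.3,-0.7,0,0,0,0.028],[-0.3,-0.7,0,0,0,0],[-0.3,-0.7,0,0,0,0],[-0.3,-0.7,0,0,0,0],[-0.3,-0.7,0,0,0,0],[-0.3,-0.7,0,0,0,0],[-0.3,-0.7,0,0,0,0],[-0.3,-0.7,0,0,0,0],[-0.3,-0.7,0,0,0,0],[-0.3,-0.4,0,0,0,0]]'; python3 -m jog '[[-0.27,-0.15,0,0,0,0],[0,0,0,0,0,0],[0,0,0,0,0,0],[0,0,0,0,0,0],[0,0,0,0,0,0],[0,0,0,0,0,0],[0,0,0,0,0,0],[0,0,0,0,0,0],[0,0,0,0,0,0],[0,0,0,0,0,0]]'
python3 - <<'E'
from h import *
p=cam("scene"); save(p,"s4"); q=cam("wrist"); save(q,"w8")
a=p["frame"][80:400,200:440]; a=cv2.resize(a,None,fx=1.5,fy=1.5); b=cv2.resize(q["frame"],None,fx=.66,fy=.66)
im=np.zeros((480,800,3),np.uint8); im[:,:360]=a; im[:317,360:782]=b[:317,:422]; cv2.imwrite("pics/j.png",im[:,:,::-1])
s=bot.get_state(); print(s["eef_pos"],s["orientation"])
for d in bot.regions_of("block",q)[:1]: print(np.round(d["position"]),d["score"])
E
```

```text
time_s: 40.0
eef_pos: [0.5835, 0.1299, 0.1967]
orientation: [-2.218, -1.952, -0.292]
wrist_force: [0.6, -0.7, -1.2]
width: 0.626
grasp_force: 52.6
time_s: 41.0
eef_pos: [0.4636, -0.141, 0.1962]
orientation: [-2.178, -1.993, -0.285]
wrist_force: [0.5, 0.1, -0.6]
width: 0.625
grasp_force: 52.6
time_s: 42.0
eef_pos: [0.4536, -0.1444, 0.1961]
orientation: [-2.175, -1.995, -0.286]
wrist_force: [0.7, 0.9, 0.1]
width: 0.623
grasp_force: 52.6
[ 0.45362604 -0.14441803  0.19609565] [-2.1748451 -1.995109  -0.2859721]
[320. 357.] 0.85
```

View pics/j.png

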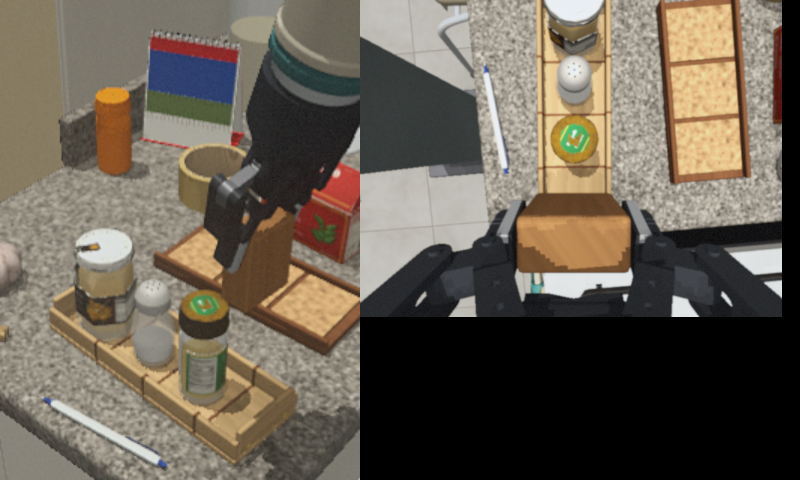

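Block is upright, aligned with the caddy and over the gap. Lowering.

```bash
python3 -m jog '[[0,0,-0.3,0,0,0],[0,0,-0.6,0,0,0],[0,0,-0.6,0,0,0],[0,0,-0.6,0,0,0],[0,0,-0.5,0,0,0],[0,0,-0.4,0,0,0],[0,0,-0.3,0,0,0],[0,0,-0.25,0,0,0],[0,0,-0.2,0,0,0],[0,0,0,0,0,0]]'; python3 -m jog '[[0,0,-0.03,0,0,0],[0,0,0,0,0,0],[0,0,0,0,0,0],[0,0,-0.03,0,0,0],[0,0,0,0,0,0],[0,0,0,0,0,0],[0,0,0,0,0,0],[0,0,0,0,0,0],[0,0,0,0,0,0],[0,0,0,0,0,0]]'
```

```text
time_s: 43.15
eef_pos: [0.4532, -0.1442, 0.0453]
orientation: [-2.174, -1.994, -0.285]
wrist_force: [0.4, 1.1, -0.2]
width: 0.622
grasp_force: 52.6
time_s: 44.15
eef_pos: [0.4536, -0.1444, 0.0437]
orientation: [-2.175, -1.995, -0.286]
wrist_force: [-0.0, -0.2, -0.4]
width: 0.625
grasp_force: 52.6
```

```bash
python3 -m jog '[[0,0,-0.03,0,0,0],[0,0,0,0,0,0],[0,0,0,0,0,0],[0,0,0,0,0,0],[0,0,0,0,0,0],[0,0,0,0,0,0],[0,0,0,0,0,0],[0,0,0,0,0,0],[0,0,0,0,0,0],[0,0,0,0,0,0]]'
```

```text
time_s: 45.15
eef_pos: [0.4537, -0.1444, 0.0428]
orientation: [-2.175, -1.995, -0.286]
wrist_force: [-1.4, -0.3, 5.6]
width: 0.627
grasp_force: 53.1
```

```bash
python3 -m jog '[[0,0,0,0,0,0],[0,0,0,0,0,0],[0,0,0,0,0,0],[0,0,0,0,0,0],[0,0,0,0,0,0],[0,0,0,0,0,0],[0,0,0.2,0,0,0],[0,0,0.4,0,0,0],[0,0,0.6,0,0,0],[0,0,0.7,0,0,0]]' 0; python3 -m jog '[[0,0,0.7,0,0,0],[0,0,0.7,0,0,0],[0,0,0.7,0,0,0],[0,0,0.5,0,0,0],[0,0,0.5,0,0,0],[0.4,-0.5,0,0,0,0],[0.4,-0.5,0,0,0,0],[0.4,-0.5,0,0,0,0],[0,0,0,0,0,0],[0,0,0,0,0,0]]'
cat > m8.py <<'E'
from fit import *
cam("wrist");ps=[cam("scene"),cam("side"),cam("wrist")]; N=np.zeros((480,640),bool)
for i,p in enumerate(ps):
  for q,mod,g in(("salt_shaker",cyl(44,6,96,26,76),(.464,-.032)),("spice_jar",cyl(44,6,111),(.458,-.097)),("honey_jar",cyl(60,6,105),(.469,.034)),("block",box(54,28,6,76),(.4535,-.151))):
    r=[d for d in bot.regions_of(q,p) if np.hypot(*(proj(p,[*g,.05])[0]-d["position"]))<40]
    if not r: continue
    o=fit([(p,r[0]["mask"].astype(bool),N)],mod/1000,(*g,-.086),q=="block")
    d=o[0][:2]-[.462,-.0524]; c,s=np.cos(-.0864),np.sin(-.0864)
    print(i,q,"caddy frame",np.round([c*d[0]+s*d[1],-s*d[0]+c*d[1]],4),np.round(o[0][2],3),round(o[1],3))
a=cv2.resize(ps[0]["frame"][160:400,220:420],None,fx=2,fy=2); b=cv2.resize(ps[1]["frame"][170:370,230:430],None,fx=2,fy=2)
im=np.zeros((480,800,3),np.uint8); im[:,:400]=a; im[:400,400:]=b; cv2.imwrite("pics/f.png",im[:,:,::-1])
E
python3 m8.py
```

```text
time_s: 46.15
eef_pos: [0.4531, -0.1441, 0.1194]
orientation: [-2.174, -1.995, -0.285]
wrist_force: [0.1, 0.9, -0.4]
width: 1.001
grasp_force: 0.0
time_s: 47.15
eef_pos: [0.5013, -0.2041, 0.2426]
orientation: [-2.174, -1.994, -0.286]
wrist_force: [-0.6, 0.0, -0.3]
width: 1.001
grasp_force: 0.0
0 salt_shaker caddy frame [0.0065 0.0217] -0.086 0.176
0 spice_jar caddy frame [ 0.0033 -0.0453] -0.086 0.097
0 honey_jar caddy frame [0.0023 0.0885] -0.086 0.068
0 block caddy frame [ 0.0056 -0.0971] 0.038 0.185
1 spice_jar caddy frame [0.0207 0.0711] -0.086 0.714
1 honey_jar caddy frame [0.0029 0.1054] -0.086 0.861
1 block caddy frame [ 0.0101 -0.0543] 0.122 0.454
2 salt_shaker caddy frame [-0.0005  0.0183] -0.086 0.219
2 spice_jar caddy frame [-0.0002 -0.0465] -0.086 0.047
2 honey_jar caddy frame [-0.0025  0.0896] -0.086 0.147
2 block caddy frame [-0.0012 -0.0995] -0.1 0.048
```

View pics/f.png

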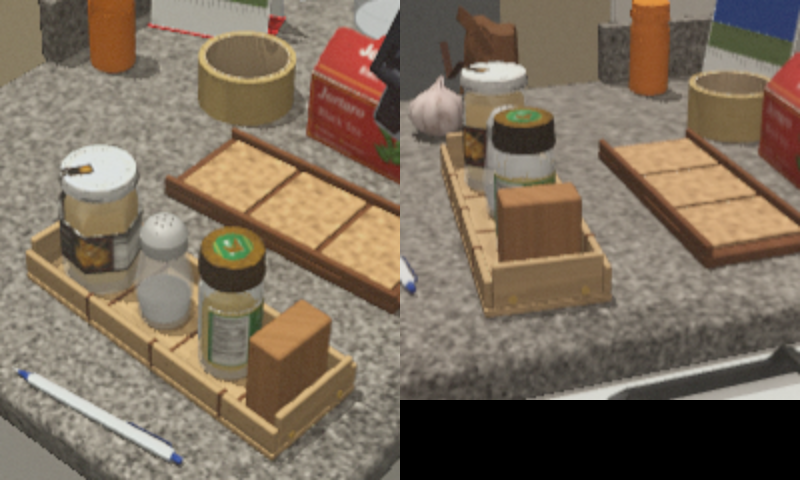

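All four stand upright in their places, and the unoccluded fits put each within a few mm of its centre. The robot is clear.

```bash
python3 -c "
from station import bot
print(bot.sign_off())"
```

```text
the job is handed in; nothing more can be done
None
```

The job is handed in (no verdict was returned): honey, salt and spice stand upright in the left, middle and right bays, with the block upright in the narrow gap; by the final wrist-camera fits all are within about 3 mm of centre, and the last move ended at 47 s.

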